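# Load the drilling jig's carrier under its leaf spring

## Robot

A 6-joint arm with a two-finger parallel gripper is mounted at the origin on the work surface. World frame = base frame: x ahead of the robot, y to its left, z up, the work surface at z = 0. Lengths are in m, angles in rad, forces in N, time in s.
With the tool pointing down it reaches from about 0.375 to 0.9 m from the base axis. Payload 3.1 kg.
Tool frame: the origin (TCP) lies on the centre line of the jaws, within the pads' length; the fingertips stand 17 mm ahead of it and the grasp point (between the pads) lies 2 mm behind it; y points along the fingers, z is the direction in which the jaws open and shut, and the axes are right-handed (so a half turn about y gives the same grasp; the last joint's range is limited). The gripper opens to 85 mm and grips with 20 to 120 N. Pads are 22 mm wide; open, the fingers measure 114 mm over their backs; the gripper's body (76 mm by 85 mm) begins 54 mm behind the grasp point. The pads swing forward as they close: fully open they stand 13 mm farther back than shut.
Start: joints at [-1.462, 0.527, 1.433, -0, 1.181, -0.178], TCP at [0.177, -0.599, 0.248] pointing down, gripper open.
Joint ranges: [-3.08, 3.08], [-0.75, 2.2], [0.22, 2.44], [-1.43, 4.57], [0, 2.65], [-2.85, 2.85]. Speed limits (rad/s): [2.79, 2.79, 3.14, 3.14, 3.14, 3.14].

## Interface

Orientations are given as a unit quaternion [x, y, z, w].
In Python, from station import manip gives the robot as it stands.
- The arm moves only by the shell command python3 -m handwheel 'ROWS' [FORCE]. ROWS is JSON, one flat list of numbers, 7 for each row, row after row: the shift along the tool's x, y, z in cm, then the turn, a rotation vector about the tool's x, y, z in rad, then the finger opening in cm, from 0 to 8.54. A call has 1 to 10 rows; each row is the pose to reach, as a shift and turn from the pose commanded when the call began, along the tool's axes at that moment; what a row does not reach only later rows make up. A row lasts 1/12 s, in which the tool goes at most 41.7 mm and 7.16 degrees, less where a joint would pass 70% of its speed; a pose out of reach is approached as far as the arm can. A call with a gripper value outside its range is refused whole. The fingers move at their own pace and stop on an object; FORCE is the grip in N (left out, the last holds). Time passes only in rows, so rows that repeat a pose let the fingers close. It gives the time, the measured TCP pose, the force and the opening at its end, in the units of the state.
- manip.sense(): the state, without advancing time (a new reading comes with each control period).
- manip.snapshot(name): name is "scene" or "top" or "wrist"; returns a dict with "frame" (400x640x3 uint8, red, green, blue), "depth" (400x640 float32, m along the optical axis (not along the pixel's ray), 0 where there is no reading), "camera_matrix" (3x3 intrinsics, pixels), "k1" (the pictures are not rectified: a ray, as slopes to the right and down, at radius r is drawn at 1 + k1 r^2 times it, then the intrinsics apply), "rvec" (rotation vector, rad) and "tvec" (3), from world to camera coordinates, as OpenCV has them. Camera axes: x right, y down, z forward; pixel columns grow to the right and rows downward; lengths in m; the calibration is good to about 2 mm. A picture is of the moment at which its call begins.
- manip.sign_off(): hands the job in, once; it reports no verdict.
The state is a dict: "t": time; "q": joint angles; "qd": joint speeds; "tau": joint torques, N m; "tcp_pos": TCP position; "tool_rot": TCP orientation; "force": force on the tool from outside, world axes, zero at the start; "ft_torque": the same for the moment, N m; "finger_gap": opening from 0.0 (shut) to 1.0 (fully open).
Only numpy, scipy, OpenCV 4.12 (cv2) and the standard library are available. Lean on these libraries where they do the work, as an engineer would, in place of code of your own. Each camera call takes 0.05 s, during which the arm holds its last target.

## Task

Load the orange carrier into the drilling jig: with the fingertips, press its rear end hard down on the sprung lifter plate, and while keeping it pressed down push it forward under the blue bridge and the copper leaf spring, fully home against the red end stop, so that the lifter springs up again behind it. Do not lift the carrier out of the jig or tip it up, leave the other things on the bench where they are, and finish clear of everything.

Things in the scene. Friction and masses are not known exactly. Their poses are not given: they have to be found in the camera images.
- jig: Aluminium drilling jig fixed to the bench, 256 long (x) by 92 wide (y), 51 mm high. Origin: underside, centre line, at the throat (robot-side face of the blue bridge). +x is the feed direction. Fixed bed top at z = 25 mm from x = -56 mm on. Side rails 53 mm apart, tops at z = 37 mm. Back wall's face at x = -147 mm, its top at 36 mm. Plastic slides easily in it (friction about 0.25).
- throat (a point): Centre of the mouth under the blue bridge: jig x = 0, on the bridge's lower edge, 41.5 mm above the bench. The bridge spans the channel from jig x 0 to +14 mm, top at 51 mm (two screw heads to 54 mm).
- end_stop (a point): Middle of the red end stop's face at bed height: jig x = +77 mm, 25 mm above the bench; the stop's top is at 36.5 mm. The carrier's nose touches it when fully home (carrier origin at jig x = +12 mm).
- lifter (a joint): Blue sprung plate, rear part of the channel floor, jig x = -146 to -57 mm. Value in m: 0 = up (top 9 mm above the fixed bed), 0.009 = fully down, flush with the bed, at a hard stop. Its spring pushes up with 9 N at 0, 15 N fully down, less the weight of the plate (0.12 kg) and the carrier. It springs up behind the carrier's tail 4 mm before the carrier is home.
- leaf (a joint): Copper drag leaf spring, 26 wide, 48 mm long, hinged under the bridge and sloping down forwards. Value in rad: 0 = at rest, tip about 9 mm above the bed at jig x = +57 mm; about 0.1 when the carrier is beneath it. It presses down on the carrier with some 4 to 7 N.
- carrier: Loose orange plate with a steel workpiece let in, 130 long (x), 48 wide, 14 mm thick, about 0.25 kg, in the channel, its x along the jig's. Origin: centre of underside; +x is the nose (top edge bevelled 4 x 3 mm). At the start it lies on the raised lifter, underside 34 mm above the bench, nose 4 to 12 mm short of the bridge and its top 6.5 mm too high to enter. Flush on the bed it clears the bridge by 2.5 mm.
- land (a point): On the carrier: centre of the flat finger land with black lines where to press, on the plate's top (14 mm above the underside), at carrier x = -45 mm; the land runs from the tail (-65 mm) to the ridge (-25 mm).
- ridge (a point): On the carrier: middle of the top of the cross ridge that fingertips on the land can push against, at carrier x = -21 mm; ridge 8 mm thick (x -25 to -17 mm), 44 wide, rising 10 mm above the plate's top.
- oil_mid (a point): Bystander: small amber oil bottle with red cap, 38 diameter, 85 mm high, left of the jig; point half-way up.
- bush_mid (a point): Bystander: steel drill bushing, 28 diameter, 24 mm high, right of the jig; point at its centre.
- blank_mid (a point): Bystander: steel blank 56 x 26 x 12 mm, lying right of the jig; point at its centre.
- mug_mid (a point): Bystander: blue mug, 80 diameter, 95 mm high; point half-way up its axis.
- driver_grip (a point): Bystander: screwdriver with red handle lying on the bench; point in its handle.
- hammer_grip (a point): Bystander: hammer with wooden handle lying on the bench; point in its handle.
- tape_mid (a point): Bystander: yellow roll of tape lying flat, 90 diameter, 24 mm high; point at its centre.
Mind the look-alikes: they are no part of the job. Several things have the shape of the carrier; the one meant has the colours described above.

How it is judged:
On the way, in this order (a step that is already met when the one before it is completed fails the run):
1. the fingers press the carrier down on the lifter, at least 6.5 mm, before its nose is under the leaf spring (value of joint lifter above 0.0065 m and contact force between the fingers and carrier above 5 N and x of carrier in the frame of jig below -0.03 m), for 0.1 s.
2. still pressed down by the fingers (more than 5 N, lifter down at least 5 mm), the carrier's nose passes under the leaf spring and lifts it (value of joint lifter above 0.005 m and contact force between the fingers and carrier above 5 N and value of joint leaf above 0.05 rad and x of carrier in the frame of jig above -0.022 m), for 0.05 s.
At the end, for the whole second after the job is handed in: The carrier lies flat on the bed (within 3 mm and 0.04 rad), under the leaf spring, within 3.5 mm of the end stop, at rest, and the lifter is up behind it (within 2 mm of its top position) (x of carrier in the frame of jig between 0.0085 and 0.0155 m and z of carrier in the frame of jig below 0.028 m and angle between carrier's own z axis and vertical below 0.04 rad and value of joint lifter below 0.002 m and value of joint leaf above 0.05 rad and linear speed of carrier below 0.01 m/s); the robot touches nothing.
It fails at once if the carrier is lifted: its origin more than 10 mm above its starting height (z of carrier in the frame of jig above 0.044 m).
It fails at once if the carrier is tipped more than 0.2 rad (angle between carrier's own z axis and vertical above 0.2 rad).
It fails at once if a bystander is moved more than 20 mm (distance of any of oil_mid, bush_mid, blank_mid, mug_mid, driver_grip, hammer_grip, tape_mid from where it was at the start of the episode above 0.02 m).
It also fails if it takes over 35 s, if anything falls off the work surface, if the arm or the gripper's body presses on something with over 40 N, if the wrist force passes 120 N, or if a joint passes its speed limit or range.

## Working session

There is one attempt and no reset: what is moved stays moved. The work goes in short steps, Python scripts to look and compute and a shell command to move; the robot and the scene stay as the last step left them, time stands still between calls to the robot, and variables do not carry over. Pictures are saved under pics/ and viewed, and the job is handed in when it is done.

```bash
mkdir -p pics; ls
cat > h.py <<'E'
import numpy as np, cv2
from station import manip
def snap(n):
    s=manip.snapshot(n); return s
def save(img,name): cv2.imwrite('pics/'+name,cv2.cvtColor(img,cv2.COLOR_RGB2BGR))
def RT(s):
    R=cv2.Rodrigues(np.array(s['rvec'],float))[0]; return R,np.array(s['tvec'],float).reshape(3)
def slopes(s,uv):
    K=np.array(s['camera_matrix']); uv=np.atleast_2d(np.array(uv,float))
    return cv2.undistortPoints(uv.reshape(-1,1,2),K,np.array([s['k1'],0,0,0,0.])).reshape(-1,2)
def onplane(s,uv,z):
    R,t=RT(s); d=slopes(s,uv); d=np.c_[d,np.ones(len(d))]@R; c=-R.T@t
    return c+d*((z-c[2])/d[:,2])[:,None]
def proj(s,P):
    return cv2.projectPoints(np.atleast_2d(np.array(P,float)),np.array(s['rvec'],float),np.array(s['tvec'],float),np.array(s['camera_matrix']),np.array([s['k1'],0,0,0,0.]))[0].reshape(-1,2)
def cloud(s):
    v,u=np.mgrid[0:400,0:640]; d=slopes(s,np.c_[u.ravel(),v.ravel()]); z=s['depth'].ravel()
    R,t=RT(s); P=np.c_[d*z[:,None],z]; P=(P-t)@R; P[z==0]=np.nan
    return P.reshape(400,640,3)
E
python3 - <<'E'
from h import *
print(manip.sense())
for n in('scene','top','wrist'):
    s=snap(n); save(s['frame'],n+'0.png'); R,t=RT(s); print(n,-R.T@t,s['k1'])
E
```

```text
pics
{'t': 0.0, 'q': array([-1.46247476e+00,  5.28473264e-01,  1.43390415e+00, -1.29521881e-05,
        1.18139084e+00, -1.78468474e-01]), 'qd': array([ 2.77351756e-04,  1.03836626e-03, -2.14309096e-03, -4.91878401e-04,
        4.58386418e-05, -1.30832192e-03]), 'tau': array([ 8.63925720e-06, -4.42355096e+01, -1.78023148e+01, -1.21150520e-04,
        8.37734027e-03,  1.37082750e-06]), 'tcp_pos': array([ 0.17676607, -0.59877414,  0.24732863]), 'tool_rot': array([-0.10102739,  0.70061762, -0.69907989,  0.10107287]), 'force': array([-0.86257851,  1.5664457 , -0.17279388]), 'ft_torque': array([-0.03847777, -0.05352503, -0.04881103]), 'finger_gap': 1.0046175344076553}
scene [ 0.92997239 -0.65935629  0.89968105] -0.07566072476370256
top [ 0.35579348 -0.00734746  1.199941  ] -0.006382106630247322
wrist [ 0.24237677 -0.57876386  0.37336248] -0.04478342023051829
```

View pics/scene0.png

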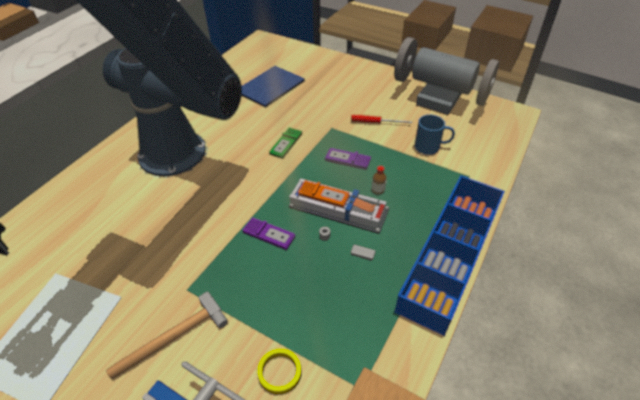

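View pics/top0.png

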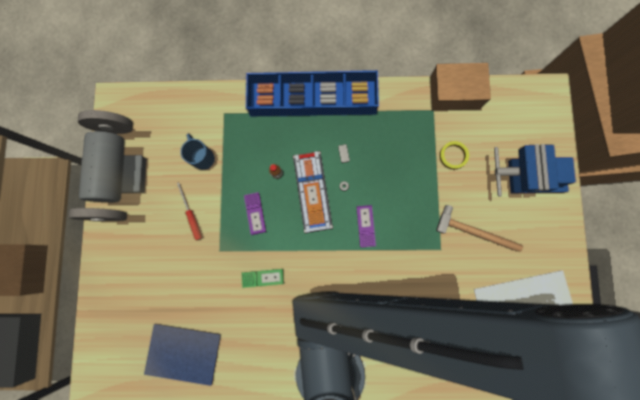

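View pics/wrist0.png

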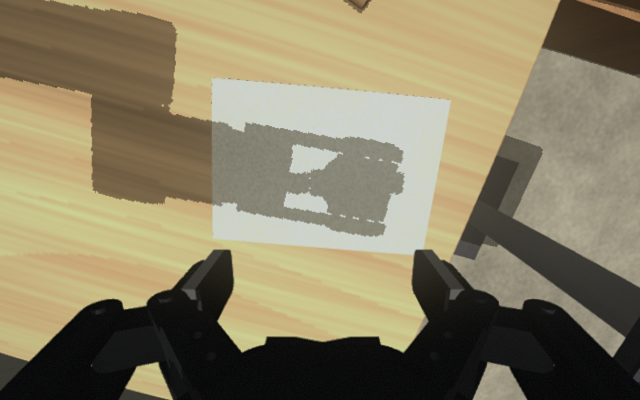

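The orange plate in the jig is at top (313,198) and scene (325,195). The look-alikes are purple at top (256,213) and (366,225), and green at top (263,277). Only the one in the jig is orange with a steel inlay. I'll confirm that in a crop and measure.

Run:
```python
from h import *
s=snap('top'); c=snap('scene')
a=cv2.resize(s['frame'][140:245,270:350],None,fx=5,fy=5,interpolation=cv2.INTER_CUBIC)
b=cv2.resize(c['frame'][165:240,280:400],None,fx=3,fy=3,interpolation=cv2.INTER_CUBIC)
im=np.zeros((525,780,3),np.uint8); im[:a.shape[0],:a.shape[1]]=a; im[:b.shape[0],410:410+b.shape[1]]=b
save(im,'crop1.png')
f=s['frame'].astype(int); hsv=cv2.cvtColor(s['frame'],cv2.COLOR_RGB2HSV)
roi=np.zeros((400,640),bool); roi[140:245,285:338]=1
m=(hsv[...,0]>5)&(hsv[...,0]<20)&(hsv[...,1]>150)&roi
P=cloud(s)
print('orange',m.sum(), np.nanmedian(P[m],0))
# non green mat
notgreen=roi&~((hsv[...,0]>60)&(hsv[...,0]<95)&(hsv[...,1]>80))
n,l,st,ce=cv2.connectedComponentsWithStats(notgreen.astype(np.uint8)); i=1+np.argmax(st[1:,4])
cnt=max(cv2.findContours((l==i).astype(np.uint8),cv2.RETR_EXTERNAL,cv2.CHAIN_APPROX_NONE)[0],key=len).reshape(-1,2)
W=onplane(s,cnt,0.037); r=cv2.minAreaRect((W[:,:2]*1000).astype(np.float32)); print('jig rect mm',r,cv2.boxPoints(r))
blue=(hsv[...,0]>100)&(hsv[...,0]<125)&(hsv[...,1]>90)&roi
red=((hsv[...,0]<4)|(hsv[...,0]>172))&(hsv[...,1]>150)&roi
for nm,mm,z in(('blue',blue,.051),('red',red,.0365),('orange',m,.048)):
    uv=np.argwhere(mm)[:,::-1]; w=onplane(s,uv,z); print(nm,len(uv),uv.mean(0),w.mean(0),w.min(0),w.max(0))
print(P[195:200,313])
```

```text
orange 294 [0.49090981 0.04098893 0.04833826]
jig rect mm ((556.6310424804688, 51.31647491455078), (256.9411926269531, 94.91050720214844), 8.785430908203125) [[422.4197    78.59305 ]
 [436.9158   -15.203896]
 [690.8424    24.039902]
 [676.3463   117.836845]]
blue 101 [311.65346535 188.73267327] [0.56095826 0.0517252  0.051     ] [0.44207463 0.01410057 0.051     ] [0.60364027 0.09409632 0.051     ]
red 35 [306.48571429 155.17142857] [0.67139866 0.06869036 0.0365    ] [0.6656052  0.04797788 0.0365    ] [0.67827512 0.08931709 0.0365    ]
orange 294 [314.74489796 209.40816327] [0.49646081 0.04237311 0.048     ] [0.45454638 0.0201117  0.048     ] [0.57895005 0.07248282 0.048     ]
[[0.54134448 0.04767308 0.04757461]
 [0.53778056 0.04754834 0.05029918]
 [0.53467211 0.04755808 0.05020708]
 [0.53168485 0.04760509 0.04933482]
 [0.52887243 0.04770844 0.04728283]]
```

View pics/crop1.png

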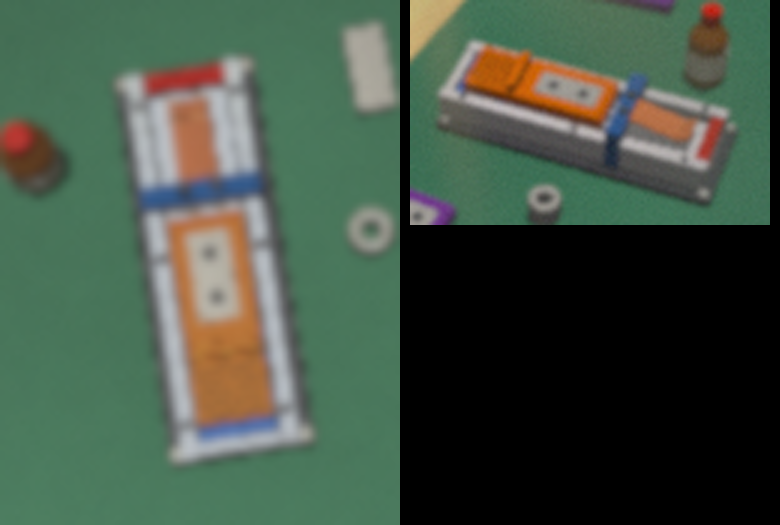

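Confirmed: the target is the orange plate with the steel inlay, its ridge toward the rear. I'll work out the move to a viewing pose above the jig.

```bash
cat >> h.py <<'E'
from scipy.spatial.transform import Rotation as Ro
def rel(target_p,target_R,st=None):
    st=st or manip.sense(); R=Ro.from_quat(st['tool_rot'])
    return R.inv().apply(np.array(target_p)-st['tcp_pos'])*100,(R.inv()*target_R).as_rotvec()
def down(yaw,sgn=1):
    # tool y down, tool x = sgn*jig x
    x=sgn*np.array([np.cos(yaw),np.sin(yaw),0]); y=np.array([0,0,-1.]); return Ro.from_matrix(np.c_[x,y,np.cross(x,y)])
E
python3 - <<'E'
from h import *
st=manip.sense(); R=Ro.from_quat(st['tool_rot']); print(R.as_matrix().round(3))
s=snap('wrist'); Rc,t=RT(s); c=-Rc.T@t; print('cam in tool',R.inv().apply(c-st['tcp_pos']),'cam axes in tool',(R.inv().as_matrix()@Rc.T).round(3))
yaw=np.deg2rad(8.79)
for sg in(1,-1):
    for p in([.46,.035,.25],):
        a,b=rel(p,down(yaw,sg)); print(sg,a.round(2),b.round(3))
E
```

```text
[[-0.959 -0.     0.283]
 [-0.283  0.001 -0.959]
 [-0.    -1.    -0.001]]
cam in tool [-0.06866934 -0.12591991 -0.0009503 ] cam axes in tool [[ 0.     0.963  0.268]
 [ 0.001 -0.268  0.963]
 [ 1.    -0.    -0.001]]
1 [-45.1   -0.16 -52.82] [-0.000e+00 -3.008e+00 -1.000e-03]
-1 [-45.1   -0.16 -52.82] [ 0.001  0.133 -0.   ]
```

```bash
python3 -m handwheel '[-45.1,-0.2,-52.8,0,0.133,0,0, -45.1,-0.2,-52.8,0,0.133,0,0, -45.1,-0.2,-52.8,0,0.133,0,0, -45.1,-0.2,-52.8,0,0.133,0,0, -45.1,-0.2,-52.8,0,0.133,0,0, -45.1,-0.2,-52.8,0,0.133,0,0, -45.1,-0.2,-52.8,0,0.133,0,0, -45.1,-0.2,-52.8,0,0.133,0,0, -45.1,-0.2,-52.8,0,0.133,0,0, -45.1,-0.2,-52.8,0,0.133,0,0]' 40; python3 -c "
from h import *
print(*rel([.46,.035,.25],down(np.deg2rad(8.79),-1)),manip.sense()['q'])"
```

```text
t: 1.13
tcp_pos: [0.3472, -0.2173, 0.2498]
tool_rot: [0.054, -0.705, 0.705, -0.054]
force: [1.1, -0.6, 0.3]
finger_gap: 0.001
[-14.99395186  -0.02670684 -23.21256757] [-0.00055692 -0.00050674 -0.00056878] [-8.33759025e-01  2.34601090e-01  1.94113549e+00  2.03804780e-04
  9.65077882e-01  5.84013628e-01]
```

```bash
python3 -m handwheel '[-15,0,-23.2,0,0,0,0, -15,0,-23.2,0,0,0,0, -15,0,-23.2,0,0,0,0, -15,0,-23.2,0,0,0,0, -15,0,-23.2,0,0,0,0, -15,0,-23.2,0,0,0,0, -15,0,-23.2,0,0,0,0, -15,0,-23.2,0,0,0,0, -15,0,-23.2,0,0,0,0]'
python3 - <<'E'
from h import *
s=snap('wrist'); save(s['frame'],'wrist1.png'); np.save('w1.npy',s,allow_pickle=True)
print(manip.sense())
E
```

```text
t: 1.88
tcp_pos: [0.4596, 0.0344, 0.2495]
tool_rot: [0.056, -0.705, 0.705, -0.056]
force: [0.7, -0.9, -0.3]
finger_gap: 0.003
{'t': 1.9333, 'q': array([-1.70446060e-01,  3.05662993e-01,  1.82913729e+00, -6.21910490e-04,
        1.00727983e+00,  1.24510430e+00]), 'qd': array([-0.03699286, -0.00694462,  0.01342413, -0.00116152,  0.00015128,
        0.00204622]), 'tau': array([ 8.24842807e-01, -3.08261919e+01, -1.53559595e+01,  5.30867698e-02,
       -2.47426744e-02,  7.70818762e-03]), 'tcp_pos': array([0.45917496, 0.03345153, 0.24942377]), 'tool_rot': array([ 0.05516247, -0.70483056,  0.70510626, -0.05473708]), 'force': array([-0.20223721,  0.48381642,  0.02829145]), 'ft_torque': array([ 0.03576152, -0.00694041,  0.0342361 ]), 'finger_gap': 0.0006798218332802313}
```

View pics/wrist1.png

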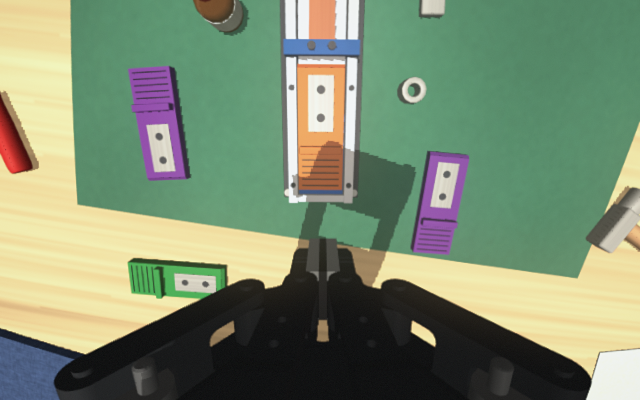

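Wrist view: the bridge is at rows 40–54, the carrier nose is near row 65 and the tail near row 190, with columns 297–345. Now to measure it.

Run:
```python
from h import *
s=np.load('w1.npy',allow_pickle=True).item(); f=s['frame']
save(cv2.resize(f[20:220,265:385],None,fx=5*.6,fy=5*.6,interpolation=cv2.INTER_CUBIC),'crop2.png')
hsv=cv2.cvtColor(f,cv2.COLOR_RGB2HSV); P=cloud(s)
roi=np.zeros((400,640),bool); roi[0:215,265:385]=1
blue=(hsv[...,0]>100)&(hsv[...,0]<125)&(hsv[...,1]>120)&roi; 
bm=blue.copy(); bm[70:]=0
org=(hsv[...,0]>5)&(hsv[...,0]<20)&(hsv[...,1]>170)&roi; org[:56]=0
# bridge rear lower edge line and rect at top z=.051
c=np.argwhere(bm)[:,::-1].astype(np.float32); w=onplane(s,c,.051)
r=cv2.minAreaRect((w[:,:2]*1000).astype(np.float32)); print('bridge',r); print(cv2.boxPoints(r))
print('bridge z',np.nanmedian(P[bm],0))
o=np.argwhere(org)[:,::-1]; print('org uv',o.min(0),o.max(0))
w=onplane(s,o,.048); r=cv2.minAreaRect((w[:,:2]*1000).astype(np.float32)); print('carrier',r);print(cv2.boxPoints(r))
for u in (305,322,338):
    print(u,[(v,*(P[v,u]*1000).round(1)) for v in range(40,205,4)])
```

```text
bridge ((594.7236328125, 58.06884002685547), (12.9044828414917, 73.60813903808594), 8.219073295593262)
[[583.0762    93.57249 ]
 [593.5991    20.720394]
 [606.3711    22.565193]
 [595.84814   95.41728 ]]
bridge z [0.5941713  0.05847337 0.05129283]Traceback (most recent call last):
  File "<stdin>", line 13, in <module>
    return umr_minimum(a, axis, None, out, keepdims, initial, where)
ValueError: zero-size array to reduction operation minimum which has no identity
```

View pics/crop2.png

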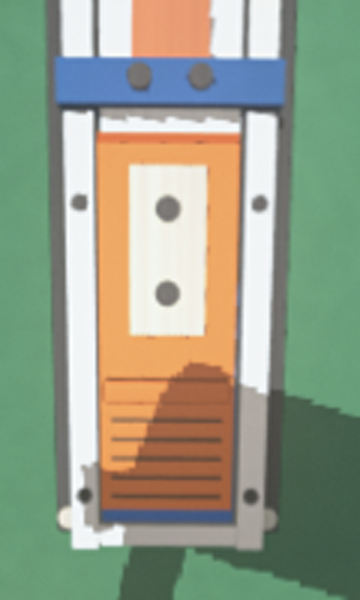

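Run:
```python
from h import *
s=np.load('w1.npy',allow_pickle=True).item(); f=s['frame']
hsv=cv2.cvtColor(f,cv2.COLOR_RGB2HSV); P=cloud(s)
print(hsv[100,303],hsv[180,322])
roi=np.zeros((400,640),bool); roi[57:215,265:385]=1
org=(hsv[...,0]>5)&(hsv[...,0]<22)&(hsv[...,1]>120)&roi
o=np.argwhere(org)[:,::-1]; print('org uv',o.min(0),o.max(0))
w=onplane(s,o,.048); r=cv2.minAreaRect((w[:,:2]*1000).astype(np.float32)); print('carrier',r);print(cv2.boxPoints(r))
yaw=np.deg2rad(8.22); O=np.array([.5878,.0571]); X=np.array([np.cos(yaw),np.sin(yaw)]); Y=np.array([-X[1],X[0]])
for q in cv2.boxPoints(r)/1000: print('jig',((q-O)@X*1000).round(1),((q-O)@Y*1000).round(1))
for u in (303,322,340):
    print(u,[(v,round((P[v,u,:2]-O)@X*1000),round(P[v,u,2]*1000)) for v in range(40,205,5)])
```

```text
[ 15 145 239] [ 10 148 153]
org uv [297  64] [344 188]
carrier ((515.803955078125, 46.72175979614258), (127.72847747802734, 48.17742919921875), 8.525285720825195)
[[449.07434    61.076702 ]
 [456.21643    13.4316025]
 [582.53357    32.366817 ]
 [575.3915     80.01192  ]]
jig -136.7 23.8
jig -136.5 -24.4
jig -8.7 -23.7
jig -9.0 24.5
303 [(40, 13, 51), (45, 8, 53), (50, 3, 51), (55, 0, 43), (60, -1, 25), (65, -10, 47), (70, -15, 48), (75, -19, 48), (80, -24, 48), (85, -29, 48), (90, -34, 47), (95, -39, 48), (100, -44, 48), (105, -49, 48), (110, -54, 48), (115, -59, 48), (120, -64, 49), (125, -69, 49), (130, -74, 48), (135, -79, 47), (140, -84, 48), (145, -90, 48), (150, -94, 59), (155, -100, 48), (160, -106, 48), (165, -111, 50), (170, -117, 48), (175, -122, 49), (180, -128, 47), (185, -133, 48), (190, -143, 33), (195, -148, 36), (200, -153, 38)]
322 [(40, 13, 50), (45, 8, 50), (50, 4, 50), (55, 1, 43), (60, -1, 26), (65, -10, 48), (70, -14, 49), (75, -19, 47), (80, -24, 49), (85, -29, 49), (90, -34, 49), (95, -38, 47), (100, -43, 49), (105, -48, 50), (110, -53, 49), (115, -58, 49), (120, -63, 48), (125, -69, 48), (130, -74, 49), (135, -79, 47), (140, -84, 49), (145, -89, 48), (150, -94, 59), (155, -100, 48), (160, -105, 49), (165, -111, 48), (170, -116, 47), (175, -122, 48), (180, -127, 48), (185, -133, 47), (190, -142, 35), (195, -147, 36), (200, -153, 36)]
340 [(40, 13, 51), (45, 9, 51), (50, 4, 51), (55, 1, 41), (60, -1, 26), (65, -9, 48), (70, -14, 48), (75, -19, 48), (80, -24, 51), (85, -29, 48), (90, -33, 47), (95, -38, 48), (100, -43, 48), (105, -48, 47), (110, -53, 49), (115, -58, 47), (120, -63, 49), (125, -68, 49), (130, -73, 49), (135, -79, 48), (140, -84, 49), (145, -89, 49), (150, -93, 59), (155, -100, 49), (160, -105, 48), (165, -110, 50), (170, -116, 48), (175, -121, 48), (180, -127, 48), (185, -132, 50), (190, -141, 35), (195, -147, 36), (200, -153, 37)]
```

```bash
cat >> h.py <<'E'
yaw=np.deg2rad(8.4); O=np.array([.5878,.0571]); X=np.array([np.cos(yaw),np.sin(yaw)]); Y=np.array([-X[1],X[0]])
def jig(p): d=np.array(p)[:2]-O; return np.r_[d@X,d@Y,p[2]]*1000
def goal(jx,jy,z):
    p=O+X*jx/1000+Y*jy/1000; return rel([*p,z/1000],down(yaw,-1))
def stat():
    st=manip.sense(); print('t',st['t'],'tcp jig mm',jig(st['tcp_pos']).round(1),'F jig',(np.r_[st['force'][:2]@X,st['force'][:2]@Y,st['force'][2]]).round(1),'gap',round(st['finger_gap'],3))
E
python3 -c "
from h import *
stat();print([a.round(3) for a in goal(-115,0,85)])"
```

```text
t 1.9333 tcp jig mm [-130.7   -4.6  249.4] F jig [-0.1  0.5  0. ] gap 0.001
[array([-1.584, 16.441, -0.452]), array([-0.   ,  0.009,  0.001])]
```

```bash
python3 -m handwheel '[-1.6,8,-0.4,0,0.009,0,0, -1.6,12,-0.4,0,0.009,0,0, -1.6,15,-0.4,0,0.009,0,0, -1.6,16.4,-0.4,0,0.009,0,0, -1.6,16.4,-0.4,0,0.009,0,0, -1.6,16.4,-0.4,0,0.009,0,0, -1.6,16.4,-0.4,0,0.009,0,0]'
python3 - <<'E'
from h import *
stat();print([a.round(3) for a in goal(-115,0,66)])
s=snap('wrist'); save(s['frame'],'wrist2.png')
s=snap('scene'); save(cv2.resize(s['frame'][130:260,240:440],None,fx=4,fy=4,interpolation=cv2.INTER_CUBIC),'scene2.png')
E
```

```text
t: 2.52
tcp_pos: [0.4754, 0.0385, 0.0871]
tool_rot: [0.05, -0.705, 0.705, -0.051]
force: [-0.1, 0.2, 0.0]
finger_gap: -0.001
t 2.5167 tcp jig mm [-114.    -1.9   87.1] F jig [-0.1  0.2  0. ] gap -0.001
[array([ 0.109,  2.108, -0.194]), array([-0.001, -0.003, -0.002])]
```

View pics/wrist2.png

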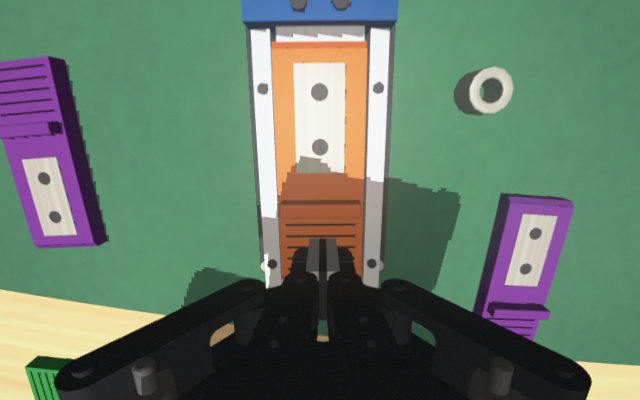

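View pics/scene2.png

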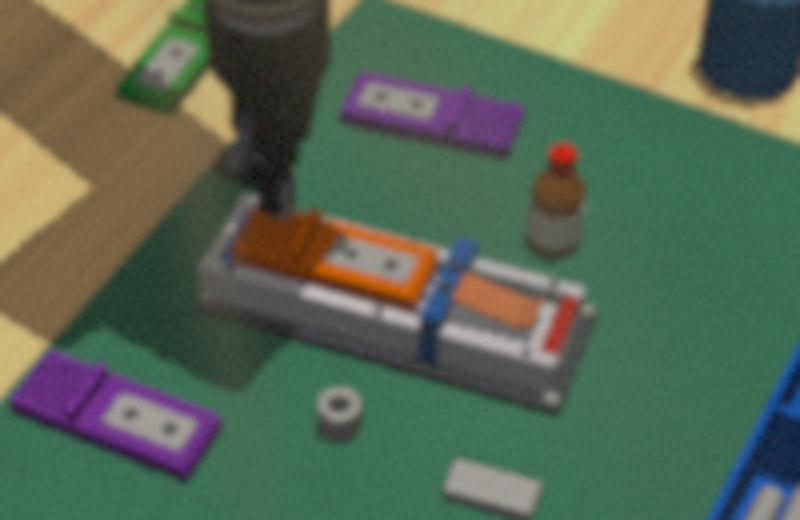

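The fingertips (wrist ~(322,240)) sit over the land, centred on the carrier and behind the ridge (row 205). Next I'll descend to contact.

```bash
python3 -m handwheel '[0.1,1.2,-0.1,0,0,0,0, 0.1,1.7,-0.1,0,0,0,0, 0.1,2.1,-0.1,0,0,0,0, 0.1,2.1,-0.1,0,0,0,0, 0.1,2.1,-0.1,0,0,0,0]'; python3 -c "
from h import *
stat()"
```

```text
t: 3.03
tcp_pos: [0.474, 0.0404, 0.0655]
tool_rot: [0.051, -0.705, 0.705, -0.052]
force: [0.3, 1.0, 1.0]
finger_gap: -0.003
t 3.0333 tcp jig mm [-1.15e+02  1.00e-01  6.55e+01] F jig [0.5 0.9 1. ] gap -0.003
```

```bash
python3 -m handwheel '[0,0.2,0,0,0,0,0, 0,0.4,0,0,0,0,0, 0,0.5,0,0,0,0,0, 0,0.5,0,0,0,0,0]'; python3 -c "
from h import *
stat()";python3 -m handwheel '[0,0.2,0,0,0,0,0, 0,0.4,0,0,0,0,0, 0,0.5,0,0,0,0,0, 0,0.5,0,0,0,0,0,0,0.5,0,0,0,0,0]'; python3 -c "
from h import *
stat()"
```

```text
t: 3.37
tcp_pos: [0.4741, 0.0404, 0.0602]
tool_rot: [0.051, -0.705, 0.705, -0.052]
force: [-0.9, 0.3, 8.2]
finger_gap: 0.002
t 3.3667 tcp jig mm [-1.149e+02  1.000e-01  6.020e+01] F jig [-0.9  0.4  8.2] gap 0.002
t: 3.78
tcp_pos: [0.4741, 0.0404, 0.056]
tool_rot: [0.05, -0.705, 0.705, -0.052]
force: [-1.7, 0.4, 12.2]
finger_gap: -0.001
t 3.7833 tcp jig mm [-1.149e+02  1.000e-01  5.600e+01] F jig [-1.6  0.6 12.2] gap -0.001
```

```bash
python3 -m handwheel '[0,0.1,0,0,0,0,0, 0,0.15,0,0,0,0,0, 0,0.15,0,0,0,0,0, 0,0.15,0,0,0,0,0]'
python3 - <<'E'
from h import *
stat()
s=snap('wrist'); save(s['frame'],'wrist3.png'); P=cloud(s)
print([(v,round(jig(P[v,322])[0]),round(P[v,322,2]*1000)) for v in range(0,240,8)])
E
```

```text
t: 4.12
tcp_pos: [0.4741, 0.0404, 0.0559]
tool_rot: [0.05, -0.705, 0.706, -0.052]
force: [-3.7, -0.2, 27.1]
finger_gap: -0.002
t 4.1167 tcp jig mm [-1.149e+02  1.000e-01  5.590e+01] F jig [-3.7  0.4 27.1] gap -0.002Traceback (most recent call last):
  File "<stdin>", line 4, in <module>
ValueError: cannot convert float NaN to integer
```

View pics/wrist3.png

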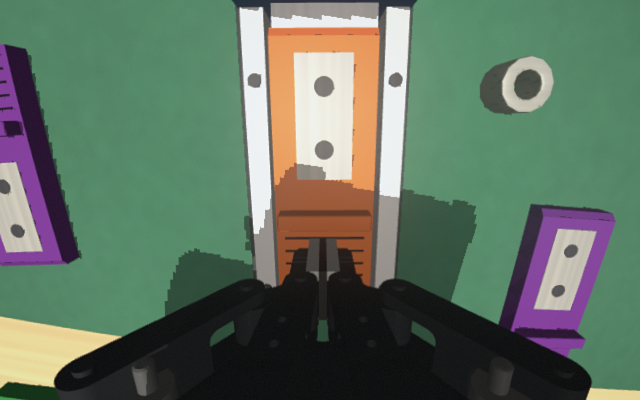

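The press has bottomed on the hard stop at 27 N. Now pushing forward while holding it down.

```bash
python3 -m handwheel '[-0.4,0,0,0,0,0,0, -0.9,0,0,0,0,0,0, -1.4,0,0,0,0,0,0, -1.9,0,0,0,0,0,0, -2.4,0,0,0,0,0,0, -2.9,0,0,0,0,0,0, -3.4,0,0,0,0,0,0, -3.8,0,0,0,0,0,0, -3.8,0,0,0,0,0,0]'
python3 - <<'E'
from h import *
stat()
s=snap('wrist'); save(s['frame'],'wrist4.png')
E
```

```text
t: 4.92
tcp_pos: [0.5097, 0.0462, 0.0559]
tool_rot: [-0.052, 0.705, -0.705, 0.051]
force: [-6.4, -1.0, 28.1]
finger_gap: 0.0
t 4.9167 tcp jig mm [-78.9   0.6  55.9] F jig [-6.5 -0.1 28.1] gap 0.0
```

View pics/wrist4.png

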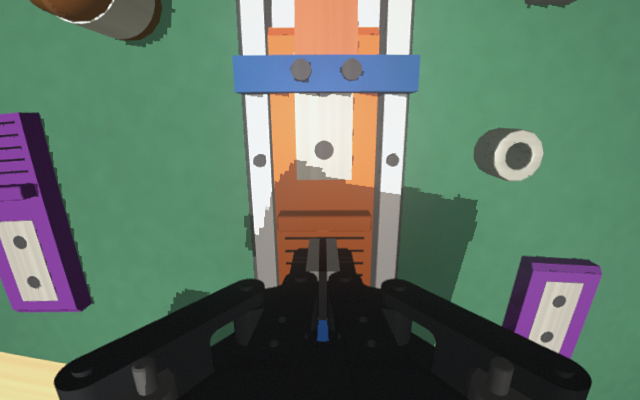

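The carrier follows by friction, with its ridge still at row ~215, and the nose is under the bridge (row ~30). Carrier x is about -36 mm, so I keep pushing.

```bash
python3 -m handwheel '[-0.3,0,0,0,0,0,0, -0.7,0,0,0,0,0,0, -1.1,0,0,0,0,0,0, -1.5,0,0,0,0,0,0, -1.9,0,0,0,0,0,0, -2.3,0,0,0,0,0,0, -2.7,0,0,0,0,0,0, -3.0,0,0,0,0,0,0, -3.0,0,0,0,0,0,0]'
python3 - <<'E'
from h import *
stat()
s=snap('wrist'); save(s['frame'],'wrist5.png')
E
```

```text
t: 5.72
tcp_pos: [0.5353, 0.0506, 0.056]
tool_rot: [-0.056, 0.706, -0.705, 0.048]
force: [-13.4, -2.1, 32.5]
finger_gap: -0.002
t 5.7167 tcp jig mm [-52.9   1.2  56. ] F jig [-13.5  -0.1  32.5] gap -0.002
```

View pics/wrist5.png

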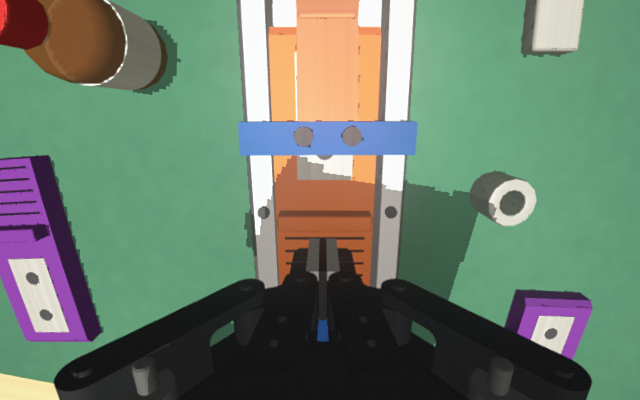

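```bash
python3 -m handwheel '[-0.3,0,0,0,0,0,0, -0.7,0,0,0,0,0,0, -1.1,0,0,0,0,0,0, -1.4,0,0,0,0,0,0, -1.7,0,0,0,0,0,0, -2.0,0,0,0,0,0,0, -2.0,0,0,0,0,0,0, -2.0,0,0,0,0,0,0]'
python3 - <<'E'
from h import *
stat()
s=snap('wrist'); save(s['frame'],'wrist6.png')
E
```

```text
t: 6.43
tcp_pos: [0.5556, 0.0535, 0.0559]
tool_rot: [-0.055, 0.706, -0.705, 0.048]
force: [-12.5, -0.5, 28.0]
finger_gap: 0.002
t 6.4333 tcp jig mm [-32.4   1.1  55.9] F jig [-12.4   1.3  28. ] gap 0.002
```

View pics/wrist6.png

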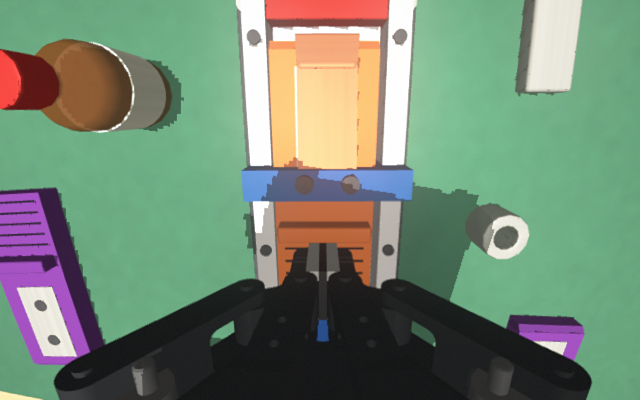

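The nose (row ~40) is still several mm short of the red stop (rows 0–18), and the fingers have slipped a little toward the ridge. I continue until it's home.

```bash
python3 -m handwheel '[-0.3,0,0,0,0,0,0, -0.6,0,0,0,0,0,0, -0.8,0,0,0,0,0,0, -1.0,0,0,0,0,0,0, -1.2,0,0,0,0,0,0, -1.2,0,0,0,0,0,0, -1.2,0,0,0,0,0,0]'
python3 - <<'E'
from h import *
stat()
s=snap('wrist'); save(s['frame'],'wrist7.png')
E
```

```text
t: 7.07
tcp_pos: [0.564, 0.0546, 0.056]
tool_rot: [-0.058, 0.705, -0.705, 0.046]
force: [-18.9, -4.3, 32.6]
finger_gap: 0.002
t 7.0667 tcp jig mm [-23.9   1.   56. ] F jig [-19.3  -1.5  32.6] gap 0.002
```

View pics/wrist7.png

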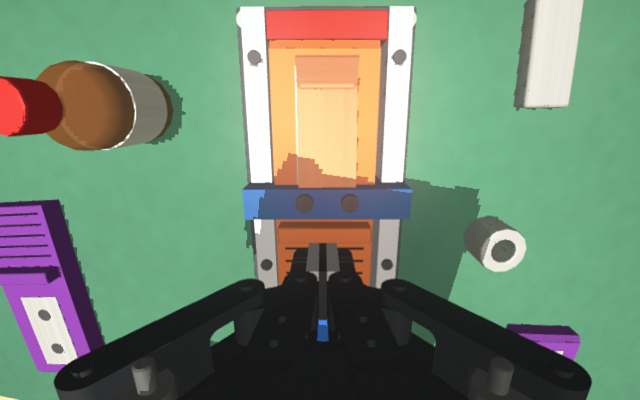

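```bash
python3 -m handwheel '[-0.3,0,0,0,0,0,0, -0.5,0,0,0,0,0,0, -0.5,0,0,0,0,0,0, -0.5,0,0,0,0,0,0]'
python3 - <<'E'
from h import *
stat()
s=snap('wrist'); save(s['frame'],'wrist8.png')
E
```

```text
t: 7.45
tcp_pos: [0.5642, 0.0547, 0.0559]
tool_rot: [-0.063, 0.705, -0.705, 0.042]
force: [-26.2, -8.0, 41.1]
finger_gap: -0.002
t 7.45 tcp jig mm [-23.7   1.1  55.9] F jig [-27.1  -4.1  41.1] gap -0.002
```

View pics/wrist8.png

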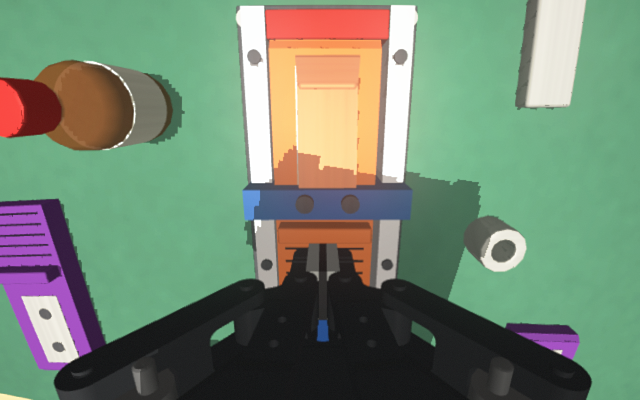

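The TCP is unmoved while the push force rose to 27 N, so the carrier is hard against the stop. I'll relax the push, then lift off.

```bash
python3 -m handwheel '[0.3,0,0,0,0,0,0, 0.6,0,0,0,0,0,0, 0.8,0,0,0,0,0,0, 0.8,0,0,0,0,0,0]'
python3 - <<'E'
from h import *
stat()
E
```

```text
t: 7.83
tcp_pos: [0.5638, 0.0546, 0.0559]
tool_rot: [-0.055, 0.705, -0.705, 0.048]
force: [-12.0, -2.0, 28.2]
finger_gap: -0.003
t 7.8333 tcp jig mm [-24.1   1.   55.9] F jig [-12.2  -0.2  28.2] gap -0.003
```

```bash
python3 -m handwheel '[0.2,-0.05,0,0,0,0,0, 0.35,-0.1,0,0,0,0,0, 0.45,-0.15,0,0,0,0,0, 0.45,-0.15,0,0,0,0,0]'
python3 - <<'E'
from h import *
stat()
E
```

```text
t: 8.17
tcp_pos: [0.5637, 0.0544, 0.056]
tool_rot: [-0.052, 0.706, -0.705, 0.05]
force: [-4.1, 1.0, 12.5]
finger_gap: -0.003
t 8.1667 tcp jig mm [-24.3   0.9  56. ] F jig [-3.9  1.6 12.5] gap -0.003
```

Next, up slowly and slightly back, then well clear.

```bash
python3 -m handwheel '[0.1,-0.1,0,0,0,0,0, 0.15,-0.25,0,0,0,0,0, 0.2,-0.5,0,0,0,0,0, 0.3,-1,0,0,0,0,0, 0.4,-2,0,0,0,0,0, 0.4,-4,0,0,0,0,0, 0.4,-8,0,0,0,0,0,0.4,-11,0,0,0,0,0,0.4,-11,0,0,0,0,0]';  python3 - <<'E'
from h import *
stat()
s=snap('wrist'); save(s['frame'],'wrist9.png'); P=cloud(s)
for u in (280,300,325,345,362): print(u,[(v,*jig(P[v,u])[[0,2]].round()) for v in range(0,260,6) if np.isfinite(P[v,u,2])])
s=snap('scene'); save(cv2.resize(s['frame'][130:260,240:440],None,fx=4,fy=4,interpolation=cv2.INTER_CUBIC),'scene9.png')
E
```

```text
t: 8.92
tcp_pos: [0.5652, 0.0529, 0.1711]
tool_rot: [0.047, -0.704, 0.706, -0.056]
force: [1.2, -0.4, 0.7]
finger_gap: -0.0
t 8.9167 tcp jig mm [-22.9  -0.8 171.1] F jig [ 1.2 -0.6  0.7] gap -0.0
280 [(0, np.float64(149.0), np.float64(-0.0)), (6, np.float64(144.0), np.float64(1.0)), (12, np.float64(139.0), np.float64(2.0)), (18, np.float64(134.0), np.float64(1.0)), (24, np.float64(129.0), np.float64(1.0)), (30, np.float64(125.0), np.float64(0.0)), (36, np.float64(120.0), np.float64(0.0)), (42, np.float64(115.0), np.float64(0.0)), (48, np.float64(109.0), np.float64(2.0)), (54, np.float64(105.0), np.float64(0.0)), (60, np.float64(98.0), np.float64(9.0)), (66, np.float64(88.0), np.float64(38.0)), (72, np.float64(84.0), np.float64(37.0)), (78, np.float64(79.0), np.float64(38.0)), (84, np.float64(74.0), np.float64(37.0)), (90, np.float64(69.0), np.float64(40.0)), (96, np.float64(65.0), np.float64(39.0)), (102, np.float64(60.0), np.float64(37.0)), (108, np.float64(56.0), np.float64(37.0)), (114, np.float64(51.0), np.float64(38.0)), (120, np.float64(46.0), np.float64(36.0)), (126, np.float6
[... 7788 characters left out ...]
), (168, np.float64(8.0), np.float64(52.0)), (174, np.float64(3.0), np.float64(51.0)), (180, np.float64(-5.0), np.float64(37.0)), (186, np.float64(-10.0), np.float64(38.0)), (192, np.float64(-16.0), np.float64(38.0)), (198, np.float64(-21.0), np.float64(37.0)), (204, np.float64(-27.0), np.float64(37.0)), (210, np.float64(-32.0), np.float64(38.0)), (216, np.float64(-38.0), np.float64(37.0)), (222, np.float64(-44.0), np.float64(37.0)), (228, np.float64(-49.0), np.float64(39.0)), (234, np.float64(-55.0), np.float64(38.0)), (240, np.float64(-61.0), np.float64(38.0)), (246, np.float64(-67.0), np.float64(38.0)), (252, np.float64(-86.0), np.float64(9.0)), (258, np.float64(-92.0), np.float64(10.0))]
```

View pics/wrist9.png

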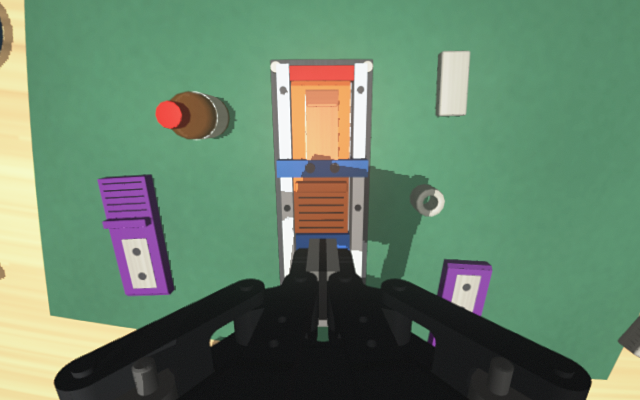

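View pics/scene9.png

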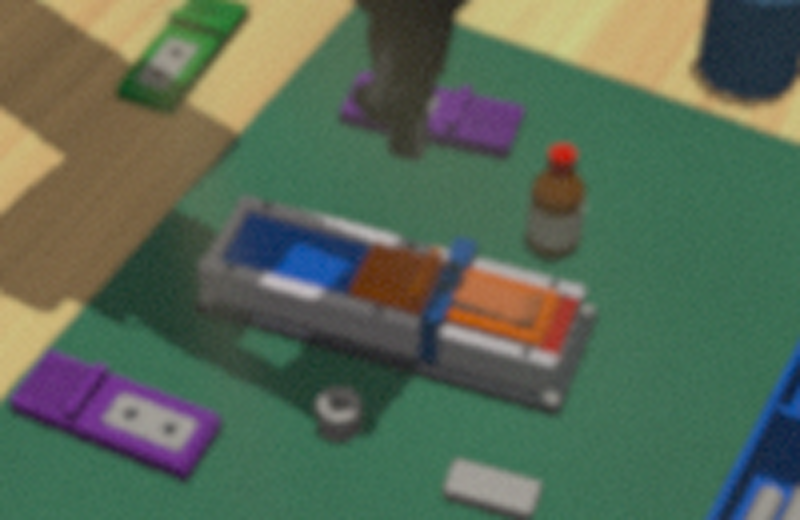

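The carrier top is flat at 39 mm and its nose touches the red stop (wrist row ~82). The lifter is back up at about 34 mm behind the tail (wrist rows 236+). I'll let the arm settle and hand in.

```bash
python3 -m handwheel '[0,-1,0,0,0,0,0, 0,-1,0,0,0,0,0, 0,-1,0,0,0,0,0, 0,-1,0,0,0,0,0, 0,-1,0,0,0,0,0]'; python3 -c "
from h import *
stat(); print(manip.sign_off())"
```

```text
t: 9.43
tcp_pos: [0.5606, 0.0533, 0.1736]
tool_rot: [-0.052, 0.705, -0.705, 0.05]
force: [-0.4, -0.3, -0.3]
finger_gap: -0.001
t 9.4333 tcp jig mm [-27.5   0.2 173.6] F jig [-0.5 -0.3 -0.3] gap -0.001
the job is handed in; nothing more can be done
None
```

The orange carrier is loaded and the job is handed in at 9.4 s. `manip.sign_off()` gives no verdict, so success rests on my own checks below.

With the fingers shut, I pressed the land down to the lifter's hard stop at about 27 N. I then pushed the carrier under the bridge and leaf while holding it down with roughly 28–32 N. At the end the push force rose from 19 to 27 N without further movement, so it was against the stop. I relaxed the push and lifted straight off.

**Last checks:**
- **Carrier:** the depth readings put its top flat at about 39 mm along its length, which is bed height, with its nose at the red stop.
- **Leaf:** in the pictures it lies on top of the carrier.
- **Lifter:** its top reads 32–35 mm behind the tail, where 34 mm is fully up.
- **Robot:** the tool reads under 1 N and hovers about 105 mm above the bridge.
- **Bystanders:** the bottle, bushing and blank look unmoved. I did not check the mug, screwdriver, hammer or tape again at the end, but the arm's path stayed well above them.

None of these checks failed or disagreed. The lifter and leaf joint values can't be read directly, so I judged both from depth, force and pictures. The two on-the-way steps were not confirmed directly.

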